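# Empty the tumbling drum and pack the arch models

## Robot

A 6-joint arm with a two-finger parallel gripper is mounted at the origin on the work surface. World frame = base frame: x ahead of the robot, y to its left, z up, the work surface at z = 0. Lengths are in m, angles in rad, forces in N, time in s.
With the tool pointing down it reaches from about 0.3 to 0.775 m from the base axis. Payload 14.6 kg.
Tool frame: the origin (TCP) lies between the finger pads; the fingertips stand 17 mm ahead of it and the grasp point (between the pads) lies 2 mm behind it; z points along the fingers, y is the line along which they close (so a half turn about z gives the same grasp; the last joint's range is limited). The gripper opens to 85 mm and grips with 20 to 120 N. Pads are 22 mm wide; open, the fingers measure 114 mm over their backs; the gripper's body (76 mm by 85 mm) begins 54 mm behind the grasp point. The pads swing forward as they close: fully open they stand 13 mm farther back than shut.
Start: joints at [1.047, 0.3, 1.521, -0, 1.321, -0.067], TCP at [0.243, 0.494, 0.248] pointing down, gripper open.
Joint ranges: [-3.03, 3.03], [-0.79, 2.21], [0.23, 2.52], [-1.04, 4.18], [0, 3.07], [-2.55, 2.55]. Speed limits (rad/s): [2.22, 2.22, 2.57, 3.14, 3.14, 3.14].

## Interface

Orientations are given as [roll, pitch, yaw] about the fixed x, y, z axes, in that order (R = Rz(yaw) Ry(pitch) Rx(roll)).
In Python, from rig import ctrl gives the robot as it stands.
- The arm moves only by the tool move_arm, never from a script. Its argument "rows" is a list of rows, each a list of 6 numbers: the shift along the tool's x, y, z in cm, then the turn, a rotation vector about the tool's x, y, z in rad. In form: [[dx, dy, dz, rx, ry, rz], ...]. A call has 1 to 20 rows; each row is the pose to reach, as a shift and turn from the pose commanded when the call began, along the tool's axes at that moment; what a row does not reach only later rows make up. A row lasts 1/10 s, in which the tool goes at most 50 mm and 8.59 degrees, less where a joint would pass 70% of its speed; a pose out of reach is approached as far as the arm can. A call with a gripper value outside its range is refused whole. "gripper" is the finger opening in cm, from 0 to 8.54, set as the call begins (left out, the last holds). The fingers move at their own pace and stop on an object; "grip_force" is the grip in N (left out, the last holds). Time passes only in rows, so rows that repeat a pose let the fingers close. It gives the time, the measured TCP pose, the force, the opening and the grip force at its end, in the units of the state.
- ctrl.get_obs(): the state, without advancing time (a new reading comes with each control period).
- ctrl.get_image(name): name is "scene" or "top" or "wrist"; returns (picture, depth): 480x640x3 uint8, red, green, blue; 480x640 float32, m along the optical axis (not along the pixel's ray), 0 where there is no reading.
- ctrl.camera_info(name): a dict with "K" (3x3 intrinsics, pixels), "eye" and "attitude" of the camera in the world. Camera axes: x right, y down, z forward; pixel columns grow to the right and rows downward; lengths in m; the calibration is good to about 2 mm. A picture is of the moment at which its call begins: read the wrist's pose just before it. camera_info takes no time and is no camera call; for the wrist camera it gives the pose at the moment of the call.
- ctrl.sign_off(): hands the job in; it is judged then, once.
The state is a dict: "clock": time; "joints": joint angles; "joint_vel": joint speeds; "effort": joint torques, N m; "tool_pos": TCP position; "tcp_rot": TCP orientation; "contact_force": force on the tool from outside, world axes, zero at the start; "ft_torque": the same for the moment, N m; "opening": opening from 0.0 (shut) to 1.0 (fully open); "gripper_force": force on a finger pad.
Only numpy, scipy, OpenCV 4.12 (cv2) and the standard library are available. Lean on these libraries where they do the work, as an engineer would, in place of code of your own. Each camera call takes 0.05 s, during which the arm holds its last target. There are 200 camera calls.

## Task

Tip the tumbling drum by its lever so that both printed arch models slide out into its catch tray, and stand the drum upright again. Then collect the two models from the tray and set them down in the carry tote, one in each compartment; do not drop them in, and leave the other things on the counter where they are.

Things in the scene. Friction and masses are not known exactly. Their poses are not given: they have to be found in the camera images.
- tumbler: fixed grey stand of the drum, with steel chute and catch tray in one. Origin on the counter below the axle; x along the axle, pours towards -y. Base and drum at y -0.02 to 0.13 m; two posts 150 mm high at x +-76 mm; polished chute slopes from y = 0 (118 mm high) by y = -50 (44 mm) to -95 mm, then the tray. The lever is outside the post on the -x (robot's) side
- drum (a joint): angle of the open aluminium drum about its axle: 0 = upright on its rest, mouth up; grows as it tips to the tray; stop at 2.3 (mouth steeply down over the chute). Stays where it is left (stiff axle, about 8 N at the lever). 120 mm across the mouth, 105 mm deep, axle at the front edge of its rim. The models slide out at about 1.8 to 2.2 rad
- drum_hinge (a point): middle of the drum's axle, 135 mm above the counter; axes as tumbler
- drum_handle (a point): grip point on the lever's black round bar (12 mm thick, level, parallel to the axle), 140 mm to the -x side of drum_hinge, 95 mm from the axle line, 28 mm from the bar's free end. At joint 0 it is 86 mm behind (+y) and 40 mm above the axle; it swings over the top to 88 mm in front and 36 mm above at 2.3. Pinch it from above, closing along tumbler y; it can turn in the fingers
- tray_in (a point): centre of the tray's inner floor, 5 mm above the counter; axes as tumbler. Inside 170 mm (x) by 190 mm (y), thin steel walls with their rim 18 mm above the counter (13 mm above the floor); the chute comes in at the +y end
- model_a: beige printed-resin dental arch model, chunky. Base 18 mm high, 66 mm along its y (44 mm at the +x end), 48 mm along its x (-24 to +24); a U-shaped row of teeth on top (closed end +x, about 2.5 mm inside the base edges), 32 mm high in all. Mass about 75 g. Origin at the centre of its underside, z out through the teeth. Starts in the drum
- model_a_mid (a point): middle of model_a, 16 mm above its underside
- model_b: second model, same as model_a, starts in the drum on top of it
- model_b_mid (a point): middle of model_b, 16 mm above its underside
- tote: white open carry tote, 216 mm (its x) by 112 mm (its y), rim 30 mm high, 4 mm walls, floor 4 mm thick, one 4 mm divider across the middle making two compartments of 102 x 104 mm. Mass 0.8 kg, loose. Origin at the centre of its underside. Stands to the right or to the left of the tumbler
- tote_near (a point): centre of the floor of the tote's -x compartment (4 mm above its underside), axes as the tote
- tote_far (a point): centre of the floor of the tote's +x compartment (4 mm above its underside), axes as the tote
- holder: bystander: spring-clip holder, 90 mm square steel foot, post and clip pinching a pink acrylic retainer, 190 mm high. Origin at the underside's centre. On the side where the tote is not
- hemostat: bystander: gold-toned hemostat lying flat, 150 mm long along its x, 65 mm wide at the finger rings, 11 mm high
- finger_rest: bystander: violet silicone finger rest 78 x 42 x 27 mm
- gauge: bystander: steel measuring gauge lying flat, 130 x 46 x 14 mm
- tin: bystander: closed round aluminium tin, 71 mm across, 28 mm high
- bottle: bystander: small white bottle, 36 mm across, 100 mm high

How it is judged:
By the outcome, as a careful person would: the job done as asked, in the order asked, and still so for the second after the job is handed in, with the robot touching nothing.
It also fails if it takes over 72 s, if anything falls off the work surface, if the arm or the gripper's body presses on something with over 40 N, if the wrist force passes 120 N, or if a joint passes its speed limit or range.

## Working session

There is one attempt and no reset: what is moved stays moved. The work goes in short steps, Python scripts to look and compute and a tool call to move; the robot and the scene stay as the last step left them, time stands still between calls to the robot, and variables do not carry over. Pictures are saved under pics/ and viewed, at most 10 in all, crops included, and the job is handed in when it is done.

Besides the shell and the picture viewer there is one more tool, called after "Call:" in YAML: its name, and indented under it one key for each argument. move_arm: Moves the arm, as the interface text tells. Its arguments: {"type":"object","properties":{"rows":{"type":"array"},"gripper":{"type":"number"},"grip_force":{"type":"number"}},"required":["rows"]}

```bash
ls; mkdir -p pics; cat > h.py <<'E'
import numpy as np, cv2
from rig import ctrl
from scipy.spatial.transform import Rotation as R
def grab(n,f=None):
    i=ctrl.camera_info(n); im,d=ctrl.get_image(n)
    if f: cv2.imwrite('pics/'+f,im[:,:,::-1])
    return im,d,i
def rot(i):
    a=np.array(i['attitude'],float)
    return a if a.shape==(3,3) else R.from_euler('xyz',a).as_matrix() if a.size==3 else R.from_quat(a).as_matrix()
def cloud(d,i):
    K=np.array(i['K']); v,u=np.mgrid[0:480,0:640]
    p=np.stack([(u-K[0,2])/K[0,0]*d,(v-K[1,2])/K[1,1]*d,d],-1)
    w=p@rot(i).T+np.array(i['eye']); w[d<=0]=np.nan
    return w
E
python3 - <<'E'
from h import *
for n in('top','scene'):
    im,d,i=grab(n,n+'0.png'); print(n,i)
    np.savez('/tmp/'+n,im=im,d=d,w=cloud(d,i))
o=ctrl.get_obs(); print(o)
E
```

```text
pics
top {'K': array([[587.69746356,   0.        , 323.85199905],
       [  0.        , 587.69746356, 238.13240103],
       [  0.        ,   0.        ,   1.        ]]), 'eye': array([ 0.36274055, -0.01551871,  1.24173126]), 'attitude': array([-2.97540001,  0.03448116, -1.59729596])}
scene {'K': array([[437.52899462,   0.        , 325.33343704],
       [  0.        , 437.52899462, 234.88704384],
       [  0.        ,   0.        ,   1.        ]]), 'eye': array([ 0.83507275, -0.40586295,  0.88084012]), 'attitude': array([-2.57883603, -0.00483425,  0.59786565])}
{'clock': 0.1, 'joints': array([ 1.04741977e+00,  3.00417621e-01,  1.52151758e+00,  6.15562609e-07,
        1.32072212e+00, -6.65683435e-02]), 'joint_vel': array([-0.00046731, -0.00141795, -0.00302002,  0.00058873,  0.00195703,
        0.00048585]), 'effort': array([ 9.61178703e-04, -5.44374382e+01, -3.62367868e+01, -7.21416995e-05,
        3.02081651e-03, -3.38755592e-05]), 'tool_pos': array([0.24248589, 0.49344196, 0.24777751]), 'tcp_rot': array([-3.14053039e+00, -7.14153854e-05,  2.68478425e+00]), 'contact_force': array([-0.39987702, -0.43577136, -0.28089172]), 'ft_torque': array([-0.01859751, -0.01242461,  0.02799573]), 'gripper_force': 0.0, 'opening': 1.0005652540487966}
```

View pics/top0.png

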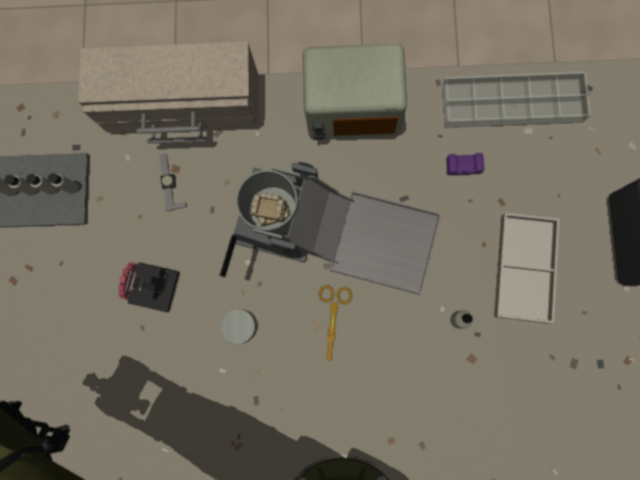

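View pics/scene0.png

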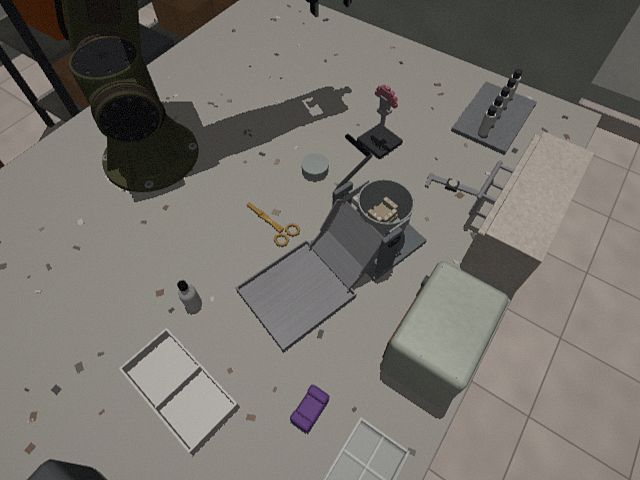

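The top view shows the tumbler with its drum at (268,203), lever bar at about (230,257), and tray corners near (352,194), (439,213), (420,293), (331,272). The tote is at (527,268). The bystanders are the holder (150,287), tin (238,326), hemostat (333,320), bottle (462,319) and finger rest (466,164).

```bash
cat >> h.py <<'E'
def ray(px,i,z):
    K=np.array(i['K']); px=np.atleast_2d(px).astype(float)
    r=np.c_[(px[:,0]-K[0,2])/K[0,0],(px[:,1]-K[1,2])/K[1,1],np.ones(len(px))]@rot(i).T
    e=np.array(i['eye']); return e+r*((z-e[2])/r[:,2])[:,None]
E
python3 - <<'E'
from h import *
i=ctrl.camera_info('top'); np.set_printoptions(precision=4,suppress=True)
D=np.load('/tmp/top.npz'); im=D['im']; w=D['w']
t=ray([(352.5,194),(439,213),(420,293),(331,272)],i,.018)
print('tray',t, np.linalg.norm(np.roll(t,-1,0)-t,axis=1))
# tote white mask
g=im.astype(int); m=((g.min(2)>150)).astype(np.uint8); m[:, :480]=0; m[:200]=0; m[340:]=0; m[:,580:]=0
m=cv2.morphologyEx(m,cv2.MORPH_CLOSE,np.ones((7,7)))
c=max(cv2.findContours(m,0,1)[0],key=cv2.contourArea); b=cv2.boxPoints(cv2.minAreaRect(c)); print('tote px',b)
t=ray(b,i,.03); print(t,np.linalg.norm(np.roll(t,-1,0)-t,axis=1),t.mean(0))
# lever bar: dark
z=w[...,2]; sub=np.zeros(z.shape,bool); sub[225:285,212:245]=1
mk=sub&(g.max(2)<40)&(z>.12)
v,u=np.nonzero(mk); P=w[mk]; print('bar',mk.sum(),P.min(0),P.max(0),np.median(P,0))
xy=P[:,:2]; cc=xy.mean(0); U,S,V=np.linalg.svd(xy-cc); s=(xy-cc)@V[0]; print(cc,V[0],s.min(),s.max(),(xy-cc)@V[1]@np.ones(len(xy)), np.percentile((xy-cc)@V[1],[2,98]), np.percentile(P[:,2],[5,50,95]))
print('floor z',np.nanmedian(z[330:360,360:440]), 'tray z',np.nanmedian(z[230:250,370:400]))
# S
S_=np.load('/tmp/scene.npz'); i2=ctrl.camera_info('scene')
w2=S_['w']; g2=S_['im'].astype(int); s2=np.zeros(z.shape,bool); s2[130:165,335:380]=1
mk=s2&(g2.max(2)<40)&(w2[...,2]>.13); P=w2[mk]; print('bar scene',mk.sum(),P.min(0),P.max(0),np.median(P,0))
E
```

```text
tray [[ 0.6627 -0.0425  0.018 ]
 [ 0.6152 -0.2236  0.018 ]
 [ 0.4477 -0.1746  0.018 ]
 [ 0.4969  0.0082  0.018 ]] [0.1872 0.1744 0.1893 0.1734]Traceback (most recent call last):
  File "<stdin>", line 9, in <module>
ValueError: max() iterable argument is empty
```

```bash
python3 - <<'E'
from h import *
i=ctrl.camera_info('top'); np.set_printoptions(precision=4,suppress=True)
D=np.load('/tmp/top.npz'); im=D['im']; w=D['w']; g=im.astype(int); z=w[...,2]
hsv=cv2.cvtColor(im,cv2.COLOR_RGB2HSV)
print('tote col',im[245,525],'ctr',im[300,585],'bar',im[257,230])
m=((g.max(2)>g[300,585].max()+25)).astype(np.uint8); m[:, :480]=0; m[:200]=0; m[340:]=0; m[:,580:]=0
m=cv2.morphologyEx(m,cv2.MORPH_CLOSE,np.ones((7,7)))
c=max(cv2.findContours(m,0,1)[0],key=cv2.contourArea); b=cv2.boxPoints(cv2.minAreaRect(c)); print('tote px',b)
t=ray(b,i,.03); print(t,np.linalg.norm(np.roll(t,-1,0)-t,axis=1),t.mean(0))
sub=np.zeros(z.shape,bool); sub[225:285,212:245]=1
mk=sub&(z>.14)&(g.max(2)<45)
P=w[mk]; print('bar',mk.sum(),P.min(0),P.max(0))
if mk.sum():
  xy=P[:,:2]; cc=xy.mean(0); U,S,V=np.linalg.svd(xy-cc); s=(xy-cc)@V[0]; print(cc,V[0],s.min(),s.max(),np.percentile((xy-cc)@V[1],[2,98]), np.percentile(P[:,2],[5,50,95]))
print('floor z',np.nanmedian(z[330:360,360:440]), 'tray z',np.nanmedian(z[230:250,370:400]))
S_=np.load('/tmp/scene.npz')
w2=S_['w']; g2=S_['im'].astype(int); s2=np.zeros(z.shape,bool); s2[130:165,335:380]=1
mk=s2&(g2.max(2)<45)&(w2[...,2]>.13); P=w2[mk]; print('bar scene',mk.sum(),P.min(0),P.max(0),np.median(P,0))
E
```

```text
tote col [161 156 142] ctr [129 123 109] bar [44 41 36]
tote px [[498.3018 317.1243]
 [505.0876 218.7302]
 [552.4142 221.9941]
 [545.6284 320.3882]]
[[ 0.3936 -0.3282  0.03  ]
 [ 0.5959 -0.3574  0.03  ]
 [ 0.5858 -0.4539  0.03  ]
 [ 0.3845 -0.4222  0.03  ]] [0.2044 0.0971 0.2038 0.0945] [ 0.4899 -0.3904  0.03  ]
bar 224 [0.4795 0.1642 0.1678] [0.5536 0.2059 0.186 ]
[0.521  0.1895] [-0.9312  0.3646] -0.03540043718803368 0.04382723446164287 [-0.0065  0.0115] [0.1731 0.1795 0.1835]
floor z -0.0003379116523052339 tray z 0.004590455795598025
bar scene 180 [0.4779 0.1579 0.1672] [0.5562 0.2061 0.184 ] [0.5249 0.1906 0.1799]
```

```bash
python3 - <<'E'
from h import *
np.set_printoptions(precision=4,suppress=True)
D=np.load('/tmp/top.npz'); w=D['w']; z=w[...,2]; im=D['im']
i=ctrl.camera_info('top')
for v in range(226,284,4):
    r=[u for u in range(205,250) if z[v,u]>.12]
    print(v,(r[0],r[-1]) if r else None, np.nanmedian(z[v,r]) if r else None, np.nanmedian(w[v,r],0) if r else None, ''.join('%4d'%im[v,u].max() for u in range(214,246,2)))
# drum rim circle
m=(z>.12)
r=m&(w[...,1]>0.02)&(w[...,1]<.25)&(w[...,0]>.52)&(w[...,0]<.75)&(z<.16)&(z>.125)
P=w[r]; print(len(P),P.min(0),P.max(0))
cv2.imwrite('pics/crop1.png',cv2.resize(im[140:300,200:450,::-1],None,fx=3,fy=3,interpolation=2))
E
```

```text
226 None None None  129 129 129 129 129 130 129 129 129 129 126  95  86  86  87  86
230 None None None  130 129 129 129 129 129 129 130 129 129 104  86  87  87  87  87
234 (233, 235) 0.17785629395035407 [0.5553 0.1819 0.1779]  129 129 129 129 129 130 129 129 126  94  52  52  67  77  85  87
238 (230, 248) 0.1763784589043893 [0.5479 0.1734 0.1764]  129 130 129 130 130 129 129 129  90  18  11  24  38  39  39  39
242 (229, 249) 0.17792842146614096 [0.5405 0.1805 0.1779]  130 129 129 129 129 130 129 114  36  14  18  69  86  85  82  69
246 (228, 234) 0.17924335056836127 [0.5327 0.1875 0.1792]  129 129 130 130 129 130 125  71  16  12  71 125 126 120 102  96
250 (227, 232) 0.1805608076419688 [0.5253 0.1895 0.1806]  128 130 130 129 129 130 102  28  13  43 117 130 129 129 130 129
254 (225, 231) 0.1805643044819265 [0.5179 0.1924 0.1806]  129 129 129 129 129 121  49  15  15  92 128 129 129 129 129 129
258 (224, 230) 0.1798840091326519 [0.5108 0.1948 0.1799]  129 129 130 129 129  89  20  12  55 123 129 130 130 129 129 129
262 (223, 229) 0.17965877809718545 [0.5035 0.1968 0.1797]  129 129 130 129 114  37  16  29 107 130 129 129 129 129 129 138
266 (222, 228) 0.17918774570168772 [0.4961 0.1981 0.1792]  129 129 130 126  71  17  12  71 126 129 129 129 129 130 129 129
270 (221, 226) 0.18136783802890444 [0.4886 0.201  0.1814]  129 129 129 100  27  16  43 117 129 129 129 129 129 129 130 129
274 (219, 225) 0.17976637098088344 [0.4815 0.2031 0.1798]  129 129 122  53  16  13  92 128 129 130 129 129 130 129 129 126
278 None None None  130 128 129 129 126 123 129 130 129 129 129 129 129 129 129 101
282 None None None  129 129 130 129 129 129 129 129 129 130 129 130 129 129 129 129
1363 [0.5227 0.0289 0.125 ] [0.6996 0.1872 0.16  ]
```

View pics/crop1.png

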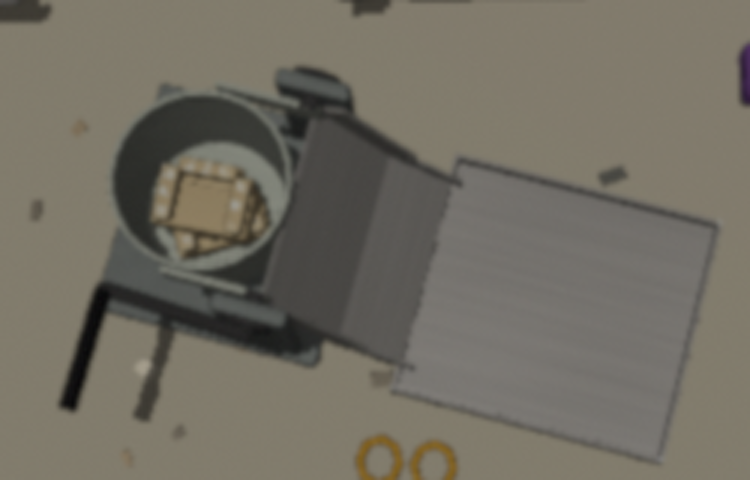

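The crop confirms the models stacked in the drum. The bar's free end is at crop (68,408), and its top measures z≈0.181, which matches the spec. The tray edges give a yaw of about −16.5°.

```bash
cat >> h.py <<'E'
def delta(*targets):
    "targets: (x,y,z,yaw) world -> tool-frame rows (cm, rad) from the current pose"
    o=ctrl.get_obs(); p=np.array(o['tool_pos']); Rt=R.from_euler('xyz',o['tcp_rot'])
    print('t %.2f'%o['clock'],'pose',np.round(p,4),np.round(o['tcp_rot'],3),'open %.3f'%o['opening'],'F',np.round(o['contact_force'],1))
    for x,y,z,yaw in targets:
        d=Rt.inv().apply(np.array([x,y,z])-p)*100
        r=(Rt.inv()*R.from_euler('xyz',[np.pi,0,yaw])).as_rotvec()
        print(np.round(d,2).tolist(),np.round(r,3).tolist())
E
python3 - <<'E'
from h import *
delta((.506,.1955,.265,2.854),(.506,.1955,.172,2.854))
i=ctrl.camera_info('top')
print(ray([(352.3,192.3),(439.3,215),(420,294),(331,270)],i,.018), ray([(155,290)],i,0))
E
```

```text
t 0.10 pose [0.2425 0.4934 0.2478] [-3.141 -0.     2.685] open 1.001 F [-0.4 -0.4 -0.3]
[-36.79, -15.12, -1.71] [-0.001, -0.0, -0.169]
[-36.79, -15.11, 7.59] [-0.001, -0.0, -0.169]
[[ 0.66648816 -0.04219144  0.018     ]
 [ 0.61082406 -0.22392705  0.018     ]
 [ 0.44566131 -0.17449121  0.018     ]
 [ 0.50109809  0.00806869  0.018     ]] [[0.4716814  0.38503261 0.        ]]
```

Call:
move_arm:
  rows:
    - [-4, -1.6, -1.7, 0, 0, 0]
    - [-8.5, -3.5, -1.7, 0, 0, -0.04]
    - [-13, -5.3, -1.7, 0, 0, -0.08]
    - [-17.5, -7.2, -1.7, 0, 0, -0.12]
    - [-22, -9, -1.7, 0, 0, -0.17]
    - [-26.5, -10.9, -1.7, 0, 0, -0.17]
    - [-31, -12.7, -1.7, 0, 0, -0.17]
    - [-35, -14.4, -1.7, 0, 0, -0.17]
    - [-36.8, -15.1, -1.7, 0, 0, -0.17]
    - [-36.8, -15.1, -1.7, 0, 0, -0.17]
    - [-36.8, -15.1, -1.7, 0, 0, -0.17]
  gripper: 6
  grip_force: 40

```text
clock: 1.2
tool_pos: [0.506, 0.1958, 0.2649]
tcp_rot: [-3.141, -0.001, 2.854]
contact_force: [-0.5, -0.2, 0.6]
opening: 0.705
gripper_force: 0.0
```

```bash
python3 - <<'E'
from h import *
delta((.506,.1955,.172,2.854))
im,d,i=grab('wrist','w1.png'); w=cloud(d,i); z=w[...,2]
m=(z>.165)&(z<.2)&(im.max(2)<60); P=w[m]; print(m.sum(),P.min(0),P.max(0),np.percentile(P[:,2],[50,95]))
c=P.mean(0); V=np.linalg.svd(P[:,:2]-c[:2],full_matrices=False)[2]; print(c,V[0])
E
```

```text
t 1.20 pose [0.506  0.1958 0.2649] [-3.141e+00 -1.000e-03  2.854e+00] open 0.705 F [-0.5 -0.2  0.6]
[-0.02, -0.03, 9.29] [-0.0, -0.001, 0.0]
3710 [0.47603169 0.15275271 0.16502018] [0.55533421 0.21092295 0.18178723] [0.17845866 0.18027147]
[0.51839912 0.19067949 0.17709846] [ 0.90456439 -0.42633704]
```

Call:
move_arm:
  rows:
    - [0, 0, 3, 0, 0, 0]
    - [0, 0, 6, 0, 0, 0]
    - [0, 0, 8, 0, 0, 0]
    - [0, 0, 9.3, 0, 0, 0]
    - [0, 0, 9.3, 0, 0, 0]

```text
clock: 1.75
tool_pos: [0.5053, 0.1963, 0.1711]
tcp_rot: [-3.14, -0.002, 2.856]
contact_force: [0.3, 0.8, 0.7]
opening: 0.707
gripper_force: 0.0
```

Call:
move_arm:
  rows:
    - [0, 0, 0, 0, 0, 0]
    - [0, 0, 0, 0, 0, 0]
    - [0, 0, 0, 0, 0, 0]
    - [0, 0, 0, 0, 0, 0]
    - [0, 0, 0, 0, 0, 0]
    - [0, 0, 0, 0, 0, 0]
  gripper: 0
  grip_force: 50

```text
clock: 2.35
tool_pos: [0.5069, 0.1971, 0.1736]
tcp_rot: [3.138, 0.002, 2.855]
contact_force: [1.7, 11.1, 2.9]
opening: 0.119
gripper_force: 49.1
```

```bash
python3 - <<'E'
from h import *
# arc rows: tool y ~ tumbler +y (check), tool z down
a0=np.arctan2(40,86)
for th in np.linspace(0,2.3,21)[1:]:
    a=a0+th; print('%.2f: dy %.2f dz %.2f'%(th, 9.5*(np.cos(a)-np.cos(a0)), -9.5*(np.sin(a)-np.sin(a0))))
delta()
E
```

```text
0.11: dy -0.52 dz -0.96
0.23: dy -1.14 dz -1.86
0.34: dy -1.86 dz -2.68
0.46: dy -2.67 dz -3.41
0.57: dy -3.56 dz -4.04
0.69: dy -4.52 dz -4.57
0.80: dy -5.53 dz -4.98
0.92: dy -6.58 dz -5.27
1.03: dy -7.66 dz -5.45
1.15: dy -8.75 dz -5.49
1.26: dy -9.84 dz -5.41
1.38: dy -10.91 dz -5.21
1.49: dy -11.96 dz -4.89
1.61: dy -12.95 dz -4.44
1.72: dy -13.90 dz -3.89
1.84: dy -14.77 dz -3.23
1.95: dy -15.56 dz -2.48
2.07: dy -16.26 dz -1.64
2.18: dy -16.85 dz -0.72
2.30: dy -17.34 dz 0.25
t 2.35 pose [0.5069 0.1971 0.1736] [3.138e+00 2.000e-03 2.855e+00] open 0.119 F [ 1.7 11.1  2.9]
```

Call:
move_arm:
  rows:
    - [0, -0.5, -1.0, 0, 0, 0]
    - [0, -1.1, -1.9, 0, 0, 0]
    - [0, -1.9, -2.7, 0, 0, 0]
    - [0, -2.7, -3.4, 0, 0, 0]
    - [0, -3.6, -4.0, 0, 0, 0]
    - [0, -4.5, -4.6, 0, 0, 0]
    - [0, -5.5, -5.0, 0, 0, 0]
    - [0, -6.6, -5.3, 0, 0, 0]
    - [0, -7.7, -5.45, 0, 0, 0]
    - [0, -8.75, -5.5, 0, 0, 0]
    - [0, -9.8, -5.4, 0, 0, 0]
    - [0, -10.9, -5.2, 0, 0, 0]
    - [0, -10.9, -5.2, 0, 0, 0]

```text
clock: 3.65
tool_pos: [0.4756, 0.091, 0.2264]
tcp_rot: [3.14, 0.002, 2.854]
contact_force: [-7.4, -0.5, 15.8]
opening: 0.116
gripper_force: 53.6
```

Call:
move_arm:
  rows:
    - [0, -1.05, 0.3, 0, 0, 0]
    - [0, -2.0, 0.75, 0, 0, 0]
    - [0, -2.5, 1.05, 0, 0, 0]
    - [0, -3.0, 1.3, 0, 0, 0]
    - [0, -3.4, 1.65, 0, 0, 0]
    - [0, -3.85, 2.0, 0, 0, 0]
    - [0, -4.25, 2.35, 0, 0, 0]
    - [0, -4.65, 2.75, 0, 0, 0]
    - [0, -5.0, 3.15, 0, 0, 0]
    - [0, -5.35, 3.55, 0, 0, 0]
    - [0, -5.65, 4.0, 0, 0, 0]
    - [0, -5.95, 4.5, 0, 0, 0]
    - [0, -6.2, 5.0, 0, 0, 0]
    - [0, -6.2, 5.0, 0, 0, 0]
    - [0, -6.2, 5.0, 0, 0, 0]
    - [0, -6.2, 5.0, 0, 0, 0]

```text
clock: 5.25
tool_pos: [0.4582, 0.032, 0.1749]
tcp_rot: [3.141, 0.001, 2.855]
contact_force: [0.1, 4.2, 4.8]
opening: 0.119
gripper_force: 52.1
```

```bash
python3 - <<'E'
from h import *
im,d,i=grab('scene'); im2,d2,i2=grab('top')
a=cv2.resize(im[120:360,220:460,::-1],(400,400)); b=cv2.resize(im2[140:310,220:450,::-1],(400,400)); cv2.imwrite('pics/pour.png',np.hstack([a,b]))
E
```

```text
(no output)
```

View pics/pour.png

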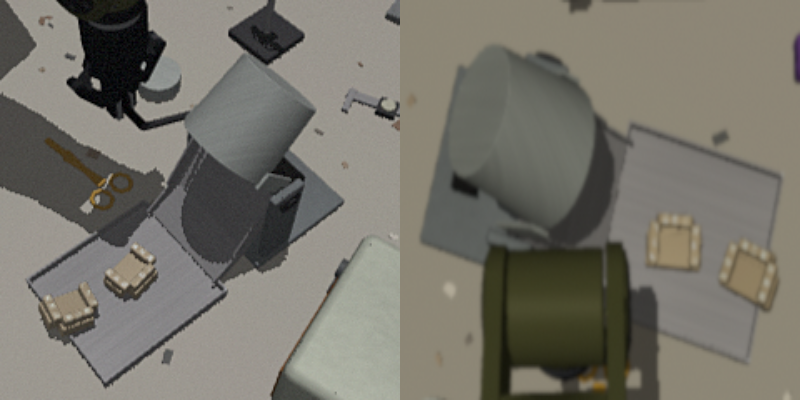

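Both models lie in the tray with their teeth up, at about (675,243) and (750,275) in the right panel. The drum is tipped and empty. Next I'll swing it back.

Call:
move_arm:
  rows:
    - [0, 0.25, -0.5, 0, 0, 0]
    - [0, 0.85, -1.45, 0, 0, 0]
    - [0, 1.55, -2.3, 0, 0, 0]
    - [0, 2.3, -3.0, 0, 0, 0]
    - [0, 3.2, -3.7, 0, 0, 0]
    - [0, 4.15, -4.25, 0, 0, 0]
    - [0, 5.15, -4.7, 0, 0, 0]
    - [0, 6.2, -5.0, 0, 0, 0]
    - [0, 7.25, -5.2, 0, 0, 0]
    - [0, 8.35, -5.3, 0, 0, 0]
    - [0, 9.45, -5.25, 0, 0, 0]
    - [0, 10.5, -5.05, 0, 0, 0]
    - [0, 11.55, -4.8, 0, 0, 0]
    - [0, 12.6, -4.35, 0, 0, 0]
    - [0, 13.55, -3.85, 0, 0, 0]
    - [0, 14.45, -3.2, 0, 0, 0]
    - [0, 15.25, -2.5, 0, 0, 0]
    - [0, 15.95, -1.65, 0, 0, 0]
    - [0, 16.6, -0.75, 0, 0, 0]
    - [0, 17.1, 0.2, 0, 0, 0]

```text
clock: 7.35
tool_pos: [0.5076, 0.1952, 0.1728]
tcp_rot: [-3.141, 0.004, 2.854]
contact_force: [8.5, -6.7, 7.1]
opening: 0.116
gripper_force: 60.7
```

Call:
move_arm:
  rows:
    - [0, 0.05, 0.1, 0, 0, 0]
    - [0, 0.05, 0.2, 0, 0, 0]
    - [0, 0.05, 0.2, 0, 0, 0]
    - [0, 0.05, 0.2, 0, 0, 0]

```text
clock: 7.75
tool_pos: [0.5078, 0.1959, 0.1712]
tcp_rot: [3.141, 0.004, 2.855]
contact_force: [10.6, 1.0, 3.5]
opening: 0.12
gripper_force: 60.4
```

Call:
move_arm:
  rows:
    - [0, 0, 0, 0, 0, 0]
    - [0, 0, 0, 0, 0, 0]
    - [0, 0, 0, 0, 0, 0]
    - [0, 0, -3, 0, 0, 0]
    - [0, 0, -7, 0, 0, 0]
    - [0, 0, -11, 0, 0, 0]
    - [0, 0, -11, 0, 0, 0]
  gripper: 6

```text
clock: 8.45
tool_pos: [0.5075, 0.1966, 0.2856]
tcp_rot: [3.137, 0.007, 2.855]
contact_force: [0.3, -0.5, -0.7]
opening: 0.701
gripper_force: 0.0
```

```bash
python3 - <<'E'
from h import *
np.set_printoptions(precision=4,suppress=True)
im,d,i=grab('scene'); w=cloud(d,i); z=w[...,2]
s2=np.zeros(z.shape,bool); s2[125:170,330:385]=1
P=w[s2&(im.max(2)<45)&(z>.12)&(z<.21)]; print('bar',len(P),P.min(0),P.max(0),np.percentile(P[:,2],[5,50,95]))
im2,d2,i2=grab('top'); w2=cloud(d2,i2)
hsv=cv2.cvtColor(im2,cv2.COLOR_RGB2HSV)
m=((hsv[...,1]>70)&(hsv[...,0]<30)&(im2.max(2)>90)).astype(np.uint8); m[:,:330]=0; m[:190]=0;m[310:]=0
m=cv2.morphologyEx(m,cv2.MORPH_CLOSE,np.ones((5,5)))
for c in cv2.findContours(m,0,1)[0]:
    if cv2.contourArea(c)>60:
        (cx,cy),s,a=cv2.minAreaRect(c); print((cx,cy),s,a,ray([(cx,cy)],i2,.03)); mm=np.zeros_like(m); cv2.drawContours(mm,[c],-1,1,-1); print(np.nanpercentile(w2[mm>0][:,2],[5,50,95]))
delta()
a=cv2.resize(im[110:360,210:460,::-1],(400,400)); b=cv2.resize(im2[180:310,330:460,::-1],(400,400),interpolation=2); cv2.imwrite('pics/after.png',np.hstack([a,b]))
E
```

```text
bar 237 [0.4782 0.1437 0.1608] [0.5566 0.2064 0.1862] [0.1652 0.1806 0.185 ]
(341.0, 297.5) (23.0, 22.0) 90.0 [[ 0.4424 -0.0111  0.03  ]]
[-0.0034  0.0043  0.0104]
(421.5172424316406, 255.20689392089844) (31.568208694458008, 21.91204833984375) 21.801406860351562 [[ 0.5248 -0.1803  0.03  ]]
[0.0263 0.0356 0.0522]
(377.35296630859375, 242.4117431640625) (29.451459884643555, 21.321626663208008) 4.398705005645752 [[ 0.5545 -0.0903  0.03  ]]
[0.0192 0.025  0.039 ]
t 8.55 pose [0.5063 0.1962 0.2804] [3.141 0.001 2.855] open 0.707 F [ 0.9  0.2 -0.5]
```

View pics/after.png

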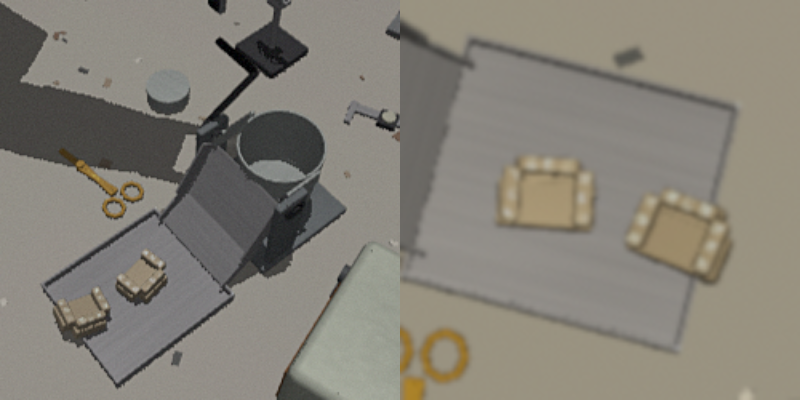

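The drum is upright and empty, with the lever back at its original place. Model 1 lies flat at (545,193) in the right panel. Model 2, at (680,235), overlaps the tray's end wall and is probably leaning on it.

```bash
python3 - <<'E'
from h import *
delta((.52,-.12,.30,1.4))
E
```

```text
t 8.55 pose [0.5063 0.1962 0.2804] [3.141e+00 1.000e-03 2.855e+00] open 0.707 F [ 0.9  0.2 -0.5]
[-10.26, -29.94, -1.96] [0.001, 0.0, 1.455]
```

Call:
move_arm:
  rows:
    - [-0.8, -2.4, -2, 0, 0, 0.13]
    - [-1.6, -4.8, -2, 0, 0, 0.27]
    - [-2.5, -7.2, -2, 0, 0, 0.4]
    - [-3.4, -9.8, -2, 0, 0, 0.53]
    - [-4.3, -12.5, -2, 0, 0, 0.67]
    - [-5.3, -15.5, -2, 0, 0, 0.8]
    - [-6.3, -18.5, -2, 0, 0, 0.93]
    - [-7.3, -21.5, -2, 0, 0, 1.07]
    - [-8.3, -24.5, -2, 0, 0, 1.2]
    - [-9.3, -27.2, -2, 0, 0, 1.33]
    - [-10, -29.2, -2, 0, 0, 1.45]
    - [-10.3, -29.9, -2, 0, 0, 1.45]
    - [-10.3, -29.9, -2, 0, 0, 1.45]
    - [-10.3, -29.9, -2, 0, 0, 1.45]
  gripper: 8.5

```text
clock: 9.95
tool_pos: [0.5205, -0.1189, 0.2997]
tcp_rot: [-3.141, -0.0, 1.408]
contact_force: [-0.3, -1.6, -1.0]
opening: 0.992
gripper_force: 0.0
```

```bash
python3 - <<'E'
from h import *
delta()
im,d,i=grab('wrist','w2.png'); np.savez('/tmp/w2',im=im,d=d,w=cloud(d,i)); print(i['eye'])
E
```

```text
t 9.95 pose [ 0.5205 -0.1189  0.2997] [-3.141 -0.     1.408] open 0.992 F [-0.3 -1.6 -1. ]
[ 0.52999636 -0.05417183  0.42388891]
```

View pics/w2.png

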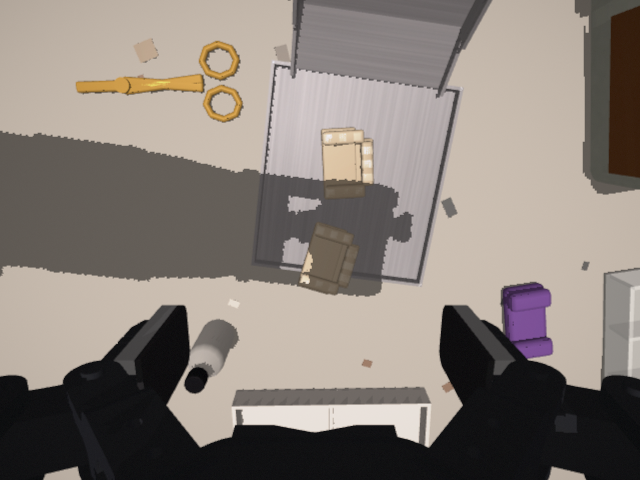

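The wrist view has image right as +x and up as +y. Model 1 is flat at (347,162). Model 2, at (330,258), lies across the end wall with its outer edge at about (318,288).

```bash
python3 - <<'E'
from h import *
np.set_printoptions(precision=4,suppress=True)
D=np.load('/tmp/w2.npz'); w=D['w']; z=w[...,2]
for n,(v0,v1,u0,u1) in {'m1':(120,205,312,382),'m2':(215,300,292,365)}.items():
    s=np.zeros(z.shape,bool); s[v0:v1,u0:u1]=1
    m=s&(z>.02)&(z<.07)
    k,l,st,_=cv2.connectedComponentsWithStats(m.astype(np.uint8)); j=1+np.argmax(st[1:,4]); m=l==j
    P=w[m]; 
    rc=cv2.minAreaRect((P[:,:2]*1000).astype(np.float32)); print(n,len(P),rc)
    print('z pct',np.percentile(P[:,2],[2,20,50,80,98]))
    b=cv2.boxPoints(rc)/1000; print(b)
    # plane fit to the points (base top + teeth): z vs xy
    c=np.r_[np.array(rc[0])/1000]; q=P[:,:2]-c
    # height profile along world y (5 bins) in the box
    e=np.quantile(P[:,1],np.linspace(0,1,7))
    for a,bb in zip(e[:-1],e[1:]):
        k_=(P[:,1]>=a)&(P[:,1]<=bb); print('  y %.3f'%((a+bb)/2),'z min/med/max',np.percentile(P[k_,2],[3,50,97]))
    e=np.quantile(P[:,0],np.linspace(0,1,7))
    for a,bb in zip(e[:-1],e[1:]):
        k_=(P[:,0]>=a)&(P[:,0]<=bb); print('  x %.3f'%((a+bb)/2),'z min/med/max',np.percentile(P[k_,2],[3,50,97]))
E
```

```text
m1 3284 ((556.3374633789062, -90.33662414550781), (65.88603210449219, 47.894737243652344), 83.92593383789062)
z pct [0.0203 0.0215 0.0239 0.0357 0.037 ]
[[ 0.529  -0.1206]
 [ 0.5767 -0.1256]
 [ 0.5836 -0.0601]
 [ 0.536  -0.055 ]]
  y -0.116 z min/med/max [0.021  0.0354 0.0372]
  y -0.104 z min/med/max [0.0205 0.0223 0.0366]
  y -0.094 z min/med/max [0.0204 0.0221 0.0365]
  y -0.084 z min/med/max [0.0204 0.0221 0.0365]
  y -0.074 z min/med/max [0.0203 0.0224 0.0365]
  y -0.062 z min/med/max [0.0205 0.0353 0.037 ]
  x 0.535 z min/med/max [0.0202 0.0223 0.0366]
  x 0.544 z min/med/max [0.0205 0.0224 0.0367]
  x 0.551 z min/med/max [0.0205 0.0225 0.0367]
  x 0.558 z min/med/max [0.0207 0.0227 0.0366]
  x 0.565 z min/med/max [0.0204 0.0255 0.0366]
  x 0.575 z min/med/max [0.0207 0.0354 0.0369]
m2 3056 ((525.6591796875, -179.0230255126953), (65.65129089355469, 48.09410858154297), 63.652618408203125)
z pct [0.0231 0.0291 0.0352 0.0469 0.0517]
[[ 0.4895 -0.1978]
 [ 0.5326 -0.2191]
 [ 0.5618 -0.1603]
 [ 0.5187 -0.1389]]
  y -0.202 z min/med/max [0.034  0.0496 0.0524]
  y -0.190 z min/med/max [0.0321 0.0457 0.051 ]
  y -0.182 z min/med/max [0.0292 0.0328 0.0483]
  y -0.174 z min/med/max [0.0266 0.0301 0.043 ]
  y -0.164 z min/med/max [0.0249 0.0277 0.0404]
  y -0.149 z min/med/max [0.0208 0.0365 0.0388]
  x 0.500 z min/med/max [0.0276 0.0352 0.0515]
  x 0.513 z min/med/max [0.0239 0.0321 0.0517]
  x 0.521 z min/med/max [0.0241 0.0336 0.0519]
  x 0.528 z min/med/max [0.0253 0.0334 0.0515]
  x 0.535 z min/med/max [0.0248 0.0367 0.0496]
  x 0.547 z min/med/max [0.0251 0.0398 0.047 ]
```

```bash
python3 - <<'E'
from h import *
np.set_printoptions(precision=4,suppress=True)
delta((.5563,-.0903,.10,1.466),(.5563,-.0903,.024,1.466))
D=np.load('/tmp/w2.npz'); w=D['w']; z=w[...,2]
s=np.zeros(z.shape,bool); s[215:300,292:365]=1
P=w[s&(z>.02)&(z<.07)]; c=np.array([.5257,-.179]); ex=np.array([np.cos(-.459),np.sin(-.459)]); ey=np.array([-ex[1],ex[0]])
a=(P[:,:2]-c)@ex; b=(P[:,:2]-c)@ey
k=(a<8)&(a>-.022)&(a<.006)&(abs(b)<.016); Q=np.c_[a[k],b[k],np.ones(k.sum())]
s=np.linalg.lstsq(Q,P[k,2],rcond=None)[0]; print(k.sum(),'slopes model x,y, z centre',s, np.std(Q@s-P[k,2]), 'tilt deg',np.degrees(np.arctan(s[:2])))
E
```

```text
t 10.00 pose [ 0.5206 -0.1187  0.2999] [-3.141 -0.     1.408] open 0.994 F [-0.5  0.2  0.2]
[3.38, 3.08, 19.99] [-0.001, -0.0, -0.058]
[3.38, 3.09, 27.59] [-0.001, -0.0, -0.058]
1033 slopes model x,y, z centre [ 0.0411 -0.4051  0.0313] 0.003113225756288985 tilt deg [  2.3526 -22.0506]
```

Call:
move_arm:
  rows:
    - [1.0, 1.0, 4, 0, 0, -0.06]
    - [2.0, 2.0, 8.5, 0, 0, -0.06]
    - [3.4, 3.1, 13, 0, 0, -0.06]
    - [3.4, 3.1, 17.5, 0, 0, -0.06]
    - [3.4, 3.1, 20.5, 0, 0, -0.06]
    - [3.4, 3.1, 23, 0, 0, -0.06]
    - [3.4, 3.1, 25, 0, 0, -0.06]
    - [3.4, 3.1, 26.5, 0, 0, -0.06]
    - [3.4, 3.1, 27.5, 0, 0, -0.06]
    - [3.4, 3.1, 27.5, 0, 0, -0.06]
    - [3.4, 3.1, 27.5, 0, 0, -0.06]

```text
clock: 11.1
tool_pos: [0.5572, -0.0912, 0.026]
tcp_rot: [3.141, 0.0, 1.465]
contact_force: [0.3, -0.4, 0.3]
opening: 0.997
gripper_force: 0.0
```

Call:
move_arm:
  rows:
    - [0, 0, 0, 0, 0, 0]
    - [0, 0, 0, 0, 0, 0]
    - [0, 0, 0, 0, 0, 0]
    - [0, 0, 0, 0, 0, 0]
    - [0, 0, 0, 0, 0, 0]
    - [0, 0, 0, 0, 0, 0]
  gripper: 3
  grip_force: 35

```text
clock: 11.7
tool_pos: [0.5572, -0.0914, 0.0261]
tcp_rot: [3.14, 0.0, 1.465]
contact_force: [-1.1, 0.6, 6.4]
opening: 0.551
gripper_force: 36.4
```

```bash
python3 - <<'E'
from h import *
np.set_printoptions(precision=4,suppress=True)
delta()
# tote: floor/rim points from the top view depth and colour
D=np.load('/tmp/top.npz'); im=D['im']; w=D['w']; i=ctrl.camera_info('top'); z=w[...,2]
s=np.zeros(z.shape,bool); s[200:340,485:575]=1
m=s&(z>.014)&(z<.045); P=w[m]; rc=cv2.minAreaRect((P[:,:2]*1000).astype(np.float32)); print(m.sum(),rc); print(cv2.boxPoints(rc))
g=np.load('/tmp/w2.npz'); w=g['w']; z=w[...,2]
s=np.zeros(z.shape,bool); s[215:300,292:365]=1
P=w[s&(z>.02)&(z<.07)]; c=np.array([.5257,-.179]); ex=np.array([np.cos(-.459),np.sin(-.459)]); ey=np.array([-ex[1],ex[0]])
a=(P[:,:2]-c)@ex; b=(P[:,:2]-c)@ey; zz=P[:,2]
s=np.array([0,-.25,np.median(zz[(abs(a+.01)<.008)&(abs(b)<.01)])])
Q=np.c_[a,b,np.ones(len(a))]
for tol in (.006,.004,.003,.002,.002,.002):
    k=(abs(Q@s-zz)<tol)&(abs(b)<.03); s=np.linalg.lstsq(Q[k],zz[k],rcond=None)[0]
print(k.sum(),s,np.degrees(np.arctan(s[:2])))
E
```

```text
t 11.70 pose [ 0.5572 -0.0914  0.0261] [3.14  0.    1.465] open 0.551 F [-1.1  0.6  6.4]
1310 ((493.8657531738281, -396.23211669921875), (114.75914001464844, 217.23130798339844), 81.74251556396484)
[[ 378.1352 -437.4172]
 [ 593.1144 -468.6164]
 [ 609.5963 -355.047 ]
 [ 394.6171 -323.8478]]
1442 [ 0.0443 -0.274   0.0305] [  2.5384 -15.3212]
```

```bash
python3 - <<'E'
from h import *
delta((.5572,-.0914,.14,1.465),(.5463,-.4038,.14,1.427),(.5463,-.4038,.034,1.427))
E
```

```text
t 11.70 pose [ 0.5572 -0.0914  0.0261] [3.14  0.    1.465] open 0.551 F [-1.1  0.6  6.4]
[-0.01, 0.02, -11.39] [0.001, 0.0, -0.0]
[-31.19, 2.24, -11.39] [0.001, 0.0, 0.038]
[-31.18, 2.22, -0.79] [0.001, 0.0, 0.038]
```

Call:
move_arm:
  rows:
    - [0, 0, -1, 0, 0, 0]
    - [0, 0, -3, 0, 0, 0]
    - [0, 0, -6, 0, 0, 0]
    - [-1.5, 0.1, -9.5, 0, 0, 0]
    - [-4.5, 0.3, -11.4, 0, 0, 0.02]
    - [-8.5, 0.6, -11.4, 0, 0, 0.04]
    - [-12.5, 0.9, -11.4, 0, 0, 0.04]
    - [-16.5, 1.2, -11.4, 0, 0, 0.04]
    - [-20.5, 1.5, -11.4, 0, 0, 0.04]
    - [-24.5, 1.8, -11.4, 0, 0, 0.04]
    - [-28, 2.0, -11.4, 0, 0, 0.04]
    - [-30.2, 2.2, -11.4, 0, 0, 0.04]
    - [-31.2, 2.2, -11.4, 0, 0, 0.04]
    - [-31.2, 2.2, -11.4, 0, 0, 0.04]
    - [-31.2, 2.2, -11.4, 0, 0, 0.04]

```text
clock: 13.2
tool_pos: [0.5458, -0.4028, 0.1394]
tcp_rot: [-3.141, -0.0, 1.425]
contact_force: [-0.0, 0.7, -0.8]
opening: 0.559
gripper_force: 36.5
```

```bash
python3 - <<'E'
from h import *
np.set_printoptions(precision=4,suppress=True)
delta((.5463,-.4038,.034,1.427),(.5463,-.4038,.025,1.427))
im,d,i=grab('wrist','w3.png'); w=cloud(d,i); z=w[...,2]
m=(z>.024)&(z<.036)&(w[...,1]<-.28)&(im.min(2)>60); P=w[m]; print(m.sum(), P.min(0),P.max(0))
E
```

```text
t 13.20 pose [ 0.5458 -0.4028  0.1394] [-3.141 -0.     1.425] open 0.559 F [-0.   0.7 -0.8]
[-0.09, 0.06, 10.54] [-0.0, -0.0, -0.002]
[-0.09, 0.06, 11.44] [-0.0, -0.0, -0.002]
10219 [ 0.378  -0.4484  0.024 ] [ 0.7281 -0.3049  0.0311]
```

View pics/w3.png

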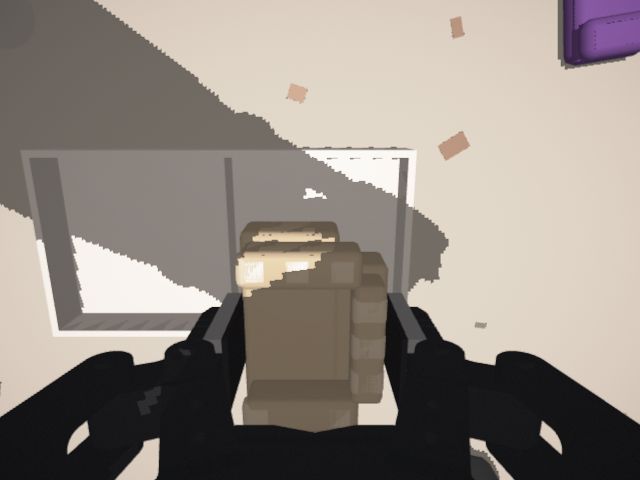

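The model is held level over the far compartment: divider at column 228, end wall at column 408, grip centred near column 315. Now I'll lower it.

Call:
move_arm:
  rows:
    - [0, 0, 3, 0, 0, 0]
    - [0, 0, 6, 0, 0, 0]
    - [0, 0, 8.5, 0, 0, 0]
    - [0, 0, 10, 0, 0, 0]
    - [0, 0, 10.7, 0, 0, 0]
    - [0, 0, 11.0, 0, 0, 0]
    - [0, 0, 11.2, 0, 0, 0]
    - [0, 0, 11.3, 0, 0, 0]
    - [0, 0, 11.4, 0, 0, 0]
    - [0, 0, 11.4, 0, 0, 0]

```text
clock: 14.25
tool_pos: [0.5458, -0.404, 0.0257]
tcp_rot: [3.141, 0.0, 1.425]
contact_force: [-0.9, 0.2, -1.1]
opening: 0.551
gripper_force: 36.5
```

Call:
move_arm:
  rows:
    - [0, 0, 0.05, 0, 0, 0]
    - [0, 0, 0.1, 0, 0, 0]
    - [0, 0, 0.1, 0, 0, 0]

```text
clock: 14.55
tool_pos: [0.5458, -0.404, 0.0251]
tcp_rot: [3.141, 0.0, 1.425]
contact_force: [-2.7, 2.1, 6.3]
opening: 0.549
gripper_force: 37.3
```

Call:
move_arm:
  rows:
    - [0, 0, 0, 0, 0, 0]
    - [0, 0, 0, 0, 0, 0]
    - [0, 0, 0, 0, 0, 0]
    - [0, 0, -1.5, 0, 0, 0]
    - [0, 0, -4, 0, 0, 0]
    - [0, 0, -8, 0, 0, 0]
    - [0, 0, -12.5, 0, 0, 0]
    - [0, 0, -12.5, 0, 0, 0]
  gripper: 6.2

```text
clock: 15.35
tool_pos: [0.5475, -0.4053, 0.1579]
tcp_rot: [3.132, 0.006, 1.425]
contact_force: [1.1, 0.8, 1.5]
opening: 0.727
gripper_force: 0.0
```

```bash
cat > m2.py <<'E'
from h import *
np.set_printoptions(precision=4,suppress=True)
def plan(c,ang,sx,sy,z0,off=.007,up=.003):
    ex=np.array([np.cos(ang),np.sin(ang),0]); ey=np.array([-ex[1],ex[0],0]); ez=np.array([0,0,1.])
    n=ez-sx*ex-sy*ey; n/=np.linalg.norm(n)
    x=ex-n*(ex@n); x/=np.linalg.norm(x); y=np.cross(n,x)
    T=np.array([c[0],c[1],z0])+up*n+off*y
    Rm=np.c_[np.cross(x,-n),x,-n]
    A=np.array([.4457,-.1745]);B=np.array([.6108,-.2239]); t=(B-A)/np.linalg.norm(B-A); nn=np.array([-t[1],t[0]])
    for op in (.07,.06):
        for s in (1,-1):
            for q in (1,-1):
                k=T-.017*n+s*x*(op/2+.0145)+q*.011*y; print(op,s,q,'tip',k,'wall dist',(k[:2]-A)@nn)
    o=ctrl.get_obs(); p=np.array(o['tool_pos']); Rt=R.from_euler('xyz',o['tcp_rot'])
    print('t',o['clock'],p,'T',T,'n',n)
    rv=(Rt.inv()*R.from_matrix(Rm)).as_rotvec(); 
    for h in (.10,.05,0): print('h',h,np.round(Rt.inv().apply(T+h*n-p)*100,2),np.round(rv,3))
if __name__=='__main__': plan((.5257,-.179),-.459,.044,-.274,.0305)
E
python3 m2.py
```

```text
0.07 1 1 tip [ 0.5769 -0.1884  0.0143] wall dist 0.02425705531972134
0.07 1 -1 tip [ 0.5675 -0.2074  0.0201] wall dist 0.0033387886362305423
0.07 -1 1 tip [ 0.4877 -0.1456  0.0102] wall dist 0.0397284273134973
0.07 -1 -1 tip [ 0.4783 -0.1646  0.016 ] wall dist 0.0188101606300065
0.06 1 1 tip [ 0.5724 -0.1863  0.0141] wall dist 0.02503843774364941
0.06 1 -1 tip [ 0.563  -0.2053  0.0199] wall dist 0.004120171060158612
0.06 -1 1 tip [ 0.4922 -0.1478  0.0104] wall dist 0.03894704488956923
0.06 -1 -1 tip [ 0.4828 -0.1668  0.0162] wall dist 0.018028778206078434
t 15.35 [ 0.5475 -0.4053  0.1579] T [ 0.5289 -0.1722  0.0315] n [0.079  0.2555 0.9636]
h 0.1 [25.46 -4.85  2.8 ] [ 0.011 -0.267  0.304]
h 0.05 [24.17 -5.1   7.62] [ 0.011 -0.267  0.304]
h 0 [22.87 -5.35 12.44] [ 0.011 -0.267  0.304]
```

Call:
move_arm:
  rows:
    - [3, -0.6, -0.5, 0, 0, 0.05]
    - [7, -1.4, -0.5, 0, -0.05, 0.12]
    - [11, -2.1, -0.5, 0, -0.12, 0.2]
    - [15, -2.9, 0, 0.01, -0.19, 0.26]
    - [19, -3.7, 1.0, 0.01, -0.25, 0.3]
    - [23, -4.4, 2.0, 0.01, -0.267, 0.304]
    - [25.2, -4.85, 2.8, 0.01, -0.267, 0.304]
    - [25.5, -4.85, 2.8, 0.01, -0.267, 0.304]
    - [25.5, -4.85, 2.8, 0.01, -0.267, 0.304]
    - [25.5, -4.85, 2.8, 0.01, -0.267, 0.304]
  gripper: 7.2

```text
clock: 16.35
tool_pos: [0.5351, -0.1455, 0.122]
tcp_rot: [3.109, 0.264, 1.114]
contact_force: [0.5, -0.1, -0.9]
opening: 0.847
gripper_force: 0.0
```

```bash
python3 - <<'E'
from m2 import *
im,d,i=grab('wrist','w4.png'); w=cloud(d,i)
im2,d2,i2=grab('top'); w2=cloud(d2,i2)
for W in (w,w2):
    z=W[...,2]; m=(z>.02)&(z<.07)&(abs(W[...,0]-.526)<.045)&(abs(W[...,1]+.18)<.048)
    k,l,st,_=cv2.connectedComponentsWithStats(m.astype(np.uint8)); P=W[l==1+np.argmax(st[1:,4])]
    rc=cv2.minAreaRect((P[:,:2]*1000).astype(np.float32)); print(len(P),rc)
plan((.5257,-.179),-.459,.044,-.274,.0305)
E
```

```text
9553 ((527.0956420898438, -175.44366455078125), (59.687339782714844, 48.074607849121094), 63.21009063720703)
335 ((517.1483154296875, -196.42196655273438), (32.200069427490234, 53.347084045410156), 81.10364532470703)
0.07 1 1 tip [ 0.5769 -0.1884  0.0143] wall dist 0.02425705531972134
0.07 1 -1 tip [ 0.5675 -0.2074  0.0201] wall dist 0.0033387886362305423
0.07 -1 1 tip [ 0.4877 -0.1456  0.0102] wall dist 0.0397284273134973
0.07 -1 -1 tip [ 0.4783 -0.1646  0.016 ] wall dist 0.0188101606300065
0.06 1 1 tip [ 0.5724 -0.1863  0.0141] wall dist 0.02503843774364941
0.06 1 -1 tip [ 0.563  -0.2053  0.0199] wall dist 0.004120171060158612
0.06 -1 1 tip [ 0.4922 -0.1478  0.0104] wall dist 0.03894704488956923
0.06 -1 -1 tip [ 0.4828 -0.1668  0.0162] wall dist 0.018028778206078434
t 16.45 [ 0.5349 -0.1457  0.1217] T [ 0.5289 -0.1722  0.0315] n [0.079  0.2555 0.9636]
h 0.1 [-0.16  0.24 -0.59] [-0.01  -0.003  0.001]
h 0.05 [-0.18  0.29  4.41] [-0.01  -0.003  0.001]
h 0 [-0.19  0.34  9.41] [-0.01  -0.003  0.001]
```

View pics/w4.png

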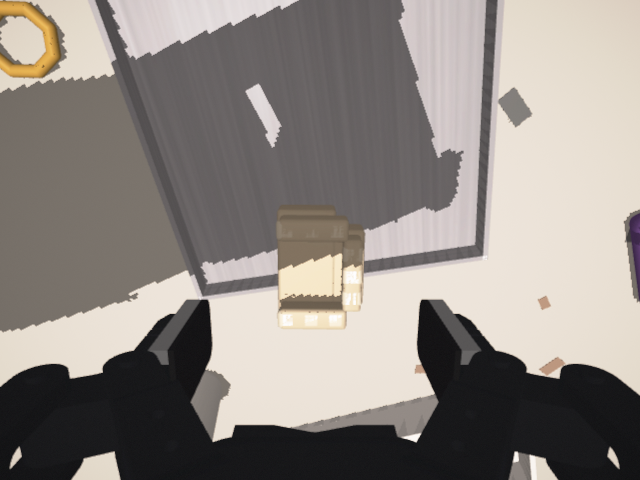

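Model 2 at (315,265) is square to the jaws and hangs over the rim. Measured from close by, its position agrees with the plan. Descending along its own normal.

Call:
move_arm:
  rows:
    - [-0.2, 0.3, 2, -0.01, 0, 0]
    - [-0.2, 0.3, 4.5, -0.01, 0, 0]
    - [-0.2, 0.3, 6.5, -0.01, 0, 0]
    - [-0.2, 0.3, 8, -0.01, 0, 0]
    - [-0.2, 0.3, 9, -0.01, 0, 0]
    - [-0.2, 0.3, 9.4, -0.01, 0, 0]
    - [-0.2, 0.3, 9.4, -0.01, 0, 0]

```text
clock: 17.15
tool_pos: [0.5285, -0.1711, 0.0312]
tcp_rot: [3.1, 0.264, 1.115]
contact_force: [-0.4, -0.2, 0.2]
opening: 0.843
gripper_force: 0.0
```

Call:
move_arm:
  rows:
    - [0, 0, 0, 0, 0, 0]
    - [0, 0, 0, 0, 0, 0]
    - [0, 0, 0, 0, 0, 0]
    - [0, 0, 0, 0, 0, 0]
    - [0, 0, 0, 0, 0, 0]
  gripper: 3
  grip_force: 35

```text
clock: 17.65
tool_pos: [0.5289, -0.1708, 0.032]
tcp_rot: [3.099, 0.264, 1.115]
contact_force: [-0.2, 1.5, 5.7]
opening: 0.551
gripper_force: 37.2
```

```bash
python3 - <<'E'
from h import *
c=(.4415,-.3886)
delta((.52,-.16,.15,1.2),(*c,.15,1.427))
E
```

```text
t 17.65 pose [ 0.5289 -0.1708  0.032 ] [3.099 0.264 1.115] open 0.551 F [-0.2  1.5  5.7]
[-2.52, -0.78, -11.58] [0.031, 0.266, -0.079]
[-25.67, 1.97, -5.2] [0.001, 0.269, -0.305]
```

Call:
move_arm:
  rows:
    - [0, 0, -1, 0, 0, 0]
    - [0, 0, -3, 0, 0, 0]
    - [0, 0, -6, 0, 0, 0]
    - [-1, 0, -9, 0, 0.04, -0.04]
    - [-4, 0.3, -9.5, 0, 0.1, -0.1]
    - [-8, 0.6, -9, 0, 0.16, -0.16]
    - [-12, 0.9, -8.2, 0, 0.22, -0.22]
    - [-16, 1.2, -7.3, 0, 0.269, -0.28]
    - [-20, 1.5, -6.5, 0, 0.269, -0.305]
    - [-23, 1.65, -5.8, 0, 0.269, -0.305]
    - [-25, 1.75, -5.4, 0, 0.269, -0.305]
    - [-25, 1.75, -5.4, 0, 0.269, -0.305]
    - [-25, 1.75, -5.4, 0, 0.269, -0.305]
    - [-25, 1.75, -5.4, 0, 0.269, -0.305]

```text
clock: 19.05
tool_pos: [0.4427, -0.3804, 0.1495]
tcp_rot: [-3.141, -0.001, 1.428]
contact_force: [-0.1, -0.1, -1.3]
opening: 0.549
gripper_force: 36.5
```

```bash
python3 - <<'E'
from h import *
delta((.4425,-.3817,.026,1.427))
im,d,i=grab('wrist','w5.png'); im2,_,_=grab('scene')
cv2.imwrite('pics/w5c.png',np.hstack([cv2.resize(im[...,::-1],(400,300)),cv2.resize(im2[240:480,60:380,::-1],(400,300))]))
E
```

```text
t 19.05 pose [ 0.4427 -0.3804  0.1495] [-3.141e+00 -1.000e-03  1.428e+00] open 0.549 F [-0.1 -0.1 -1.3]
[-0.14, 0.01, 12.35] [-0.0, -0.001, 0.001]
```

View pics/w5c.png

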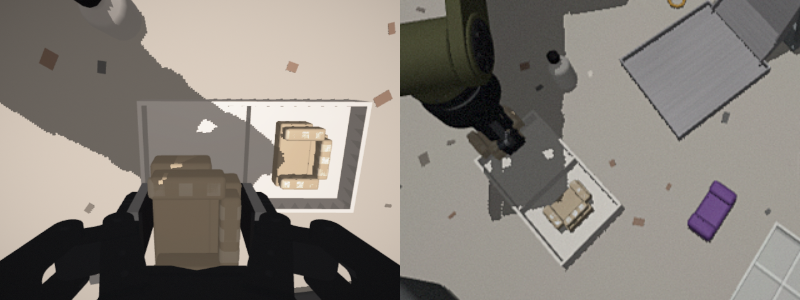

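Model 1 sits flat in the far compartment at (300,157). Model 2 is held level over the near compartment. Now I'll lower it.

Call:
move_arm:
  rows:
    - [0, 0, 3, 0, 0, 0]
    - [-0.1, 0, 6.5, 0, 0, 0]
    - [-0.1, 0, 9, 0, 0, 0]
    - [-0.1, 0, 10.8, 0, 0, 0]
    - [-0.1, 0, 11.5, 0, 0, 0]
    - [-0.1, 0, 11.8, 0, 0, 0]
    - [-0.1, 0, 12.0, 0, 0, 0]
    - [-0.1, 0, 12.1, 0, 0, 0]
    - [-0.1, 0, 12.2, 0, 0, 0]
    - [-0.1, 0, 12.2, 0, 0, 0]

```text
clock: 20.15
tool_pos: [0.4421, -0.3824, 0.0277]
tcp_rot: [3.142, -0.0, 1.427]
contact_force: [1.4, 0.1, -0.1]
opening: 0.552
gripper_force: 36.5
```

Call:
move_arm:
  rows:
    - [0, 0, 0.08, 0, 0, 0]
    - [0, 0, 0.15, 0, 0, 0]
    - [0, 0, 0.2, 0, 0, 0]
    - [0, 0, 0.2, 0, 0, 0]

```text
clock: 20.55
tool_pos: [0.442, -0.3823, 0.0252]
tcp_rot: [-3.141, -0.001, 1.427]
contact_force: [-0.1, 0.6, -0.2]
opening: 0.545
gripper_force: 36.5
```

Call:
move_arm:
  rows:
    - [0, 0, 0.05, 0, 0, 0]
    - [0, 0, 0.1, 0, 0, 0]
    - [0, 0, 0.1, 0, 0, 0]

```text
clock: 20.85
tool_pos: [0.442, -0.3824, 0.0247]
tcp_rot: [-3.141, -0.0, 1.427]
contact_force: [-2.1, 0.9, 4.1]
opening: 0.552
gripper_force: 37.0
```

Contact with the floor. I'll release the model, rise and back off.

Call:
move_arm:
  rows:
    - [0, 0, 0.05, 0, 0, 0]
    - [0, 0, 0.05, 0, 0, 0]
    - [0, 0, 0.05, 0, 0, 0]
    - [0, 0, 0.05, 0, 0, 0]
    - [0, 0, -1, 0, 0, 0]
    - [0, 0, -3, 0, 0, 0]
    - [0, 0, -7, 0, 0, 0]
    - [0, 0, -11, 0, 0, 0]
    - [0, 0, -15, 0, 0, 0]
    - [0, 0, -19, 0, 0, 0]
    - [0, 0, -20, 0, 0, 0]
    - [0, 0, -20, 0, 0, 0]
  gripper: 6.2

```text
clock: 22.05
tool_pos: [0.4424, -0.3827, 0.2265]
tcp_rot: [3.139, 0.002, 1.427]
contact_force: [0.2, -1.3, -0.1]
opening: 0.726
gripper_force: 0.0
```

```bash
python3 - <<'E'
from h import *
delta()
im,d,i=grab('wrist'); im2,_,_=grab('scene'); w=cloud(d,i); z=w[...,2]
cv2.imwrite('pics/end.png',np.hstack([cv2.resize(im[...,::-1],(400,300)),cv2.resize(im2[...,::-1],(400,300))]))
m=(z>.014)&(z<.05)&(w[...,1]<-.3)&(w[...,1]>-.48)&(abs(w[...,0]-.494)<.14)&(im[...,0].astype(int)-im[...,2]>35)
k,l,st,c=cv2.connectedComponentsWithStats(m.astype(np.uint8))
for j in range(1,k):
    if st[j,4]>400: P=w[l==j]; print(st[j,4],np.median(P,0),np.percentile(P[:,2],[5,95]))
E
```

```text
t 22.05 pose [ 0.4424 -0.3827  0.2265] [3.139e+00 2.000e-03 1.427e+00] open 0.726 F [ 0.2 -1.3 -0.1]
3595 [ 0.54374208 -0.39827511  0.02185353] [0.0196997  0.03551007]
756 [ 0.44149012 -0.37376305  0.02195962] [0.01965703 0.03541436]
```

View pics/end.png

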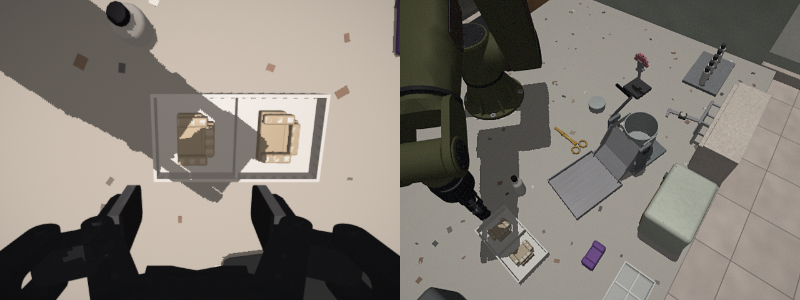

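Both models sit flat, one per compartment, at (196,137) and (277,135) in the left panel. The drum is upright, the tray is empty, and the other things are where they were.

```bash
python3 -c "
from rig import ctrl
print(ctrl.sign_off())"
```

```text
the job is handed in; nothing more can be done
None
```

The job is handed in at 22 s of the 72 s allowed: both models slid out, the drum is upright again, each model was set down flat in its own tote compartment, and in the last pictures the other things look undisturbed.

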